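# Lock the stop post into the T-track

## Task

Take the stop post out of its wooden holder, drop its hammer head lengthwise into the slot of the T-track near the middle of the track, press it down against the sprung strip, give it a quarter turn clockwise (seen from above) so that it locks under the lips, and let go. The track was screwed down by eye, so feel for the slot gently and do not force anything; leave the wrench, tape measure and offcut beside it where they lie.

Things in the scene. Friction and masses are not known exactly. Their poses are not given: they have to be found in the camera images.
- post: Stop post, 68 mm tall, 0.09 kg. Origin: centre of the underside of its steel hammer head; z up along the stem. The head is 6 mm high, 28 mm long (along y), 10 mm wide (x). Stem 9 mm in diameter; collar 26 mm in diameter at z = 20 to 24 mm. At the start the collar rests on the holder's top, the head hanging 20 mm deep in the holder's slot, lengthwise.
- post_grip (a point): Centre of the post's black bar grip, 57 mm above the underside of its head: 44 mm along the post's y, 14 mm thick along x (grip it across these), 22 mm high. Two diagonal corners of the head are rounded, so in the channel it turns clockwise (from above) until the two square ones stop it at about 95 degrees; anticlockwise it jams half way.
- holder: Fixed wooden block, 60 x 74 mm along x and y, 30 mm high, with one upright slot 13 x 31 mm (long along its y), 24 mm deep, in the middle of its top. Origin: centre of its underside.
- board: Fixed plywood base board, 90 mm along x, 180 mm along y, 15 mm thick. Origin: centre of its underside on the bench, z up. It carries an aluminium T-track 46 mm wide, 20 mm high, 160 mm long along the board's y, closed at both ends. A 12.4 mm slot runs along the middle of the track's flat top, parallel to the board's y.
- track_level (a point): Point fixed to the board, 35 mm above its origin, level with the track's top. The track was screwed down by eye: its slot lies up to 9 mm to either side of this point along the board's x, and no measured pose shows that. The lips beside the slot are 4 mm thick, the channel under them 28.8 mm wide. The track itself does not shift under gentle forces.
- strip_level (a point): Point on the board's axis, 28 mm above its origin: level with the top of the sprung strip in the channel, 7 mm below the track's top. The strip gives from 4 N on, 1 mm a newton, and bottoms after 6 mm. The 6 mm head can turn once its underside is over 10 mm below the track's top (7 N). Turned, it is held up against the lips at 10 mm; unturned it is lifted back to 7 mm.
- wrench: Bystander: steel combination wrench, 178 x 26 x 6 mm, lying flat between the holder and the board. Origin: centre of its underside.
- tape_measure: Bystander: pocket tape measure, 39 x 91 x 70 mm. Origin: centre of its underside.
- offcut: Bystander: flat hardwood offcut, 60 x 180 x 19 mm. Origin: centre of its underside.
Things that resemble listed ones, but are neither listed nor needed, are in the scene too. What is meant by the post is not pink or red, and is the larger of those in its own colour.

How it is judged:
By the outcome, as a careful person would: the job done as asked, in the order asked, and still so for the second after the job is handed in, with the robot touching nothing.
It also fails if it takes over 72 s, if anything falls off the work surface, if the arm or the gripper's body presses on something with over 40 N, if the wrist force passes 120 N, or if a joint passes its speed limit or range.

## Robot

A 6-joint arm with a two-finger parallel gripper is mounted at the origin on a cart in front of the work surface, level with it; the furniture and walls round the work are solid. World frame = base frame: x ahead of the robot, y to its left, z up, the work surface at z = 0. Lengths are in m, angles in rad, forces in N, time in s.
With the tool pointing down it reaches from about 0.3 to 0.775 m from the base axis. Payload 14.6 kg.
Tool frame: the origin (TCP) lies midway between the tips of the shut fingers; the grasp point (between the pads) lies 19 mm behind it; z points along the fingers, y is the line along which they close (so a half turn about z gives the same grasp; the last joint's range is limited). The gripper opens to 85 mm and grips with 20 to 120 N. Pads are 22 mm wide; open, the fingers measure 114 mm over their backs; the gripper's body (76 mm by 85 mm) begins 54 mm behind the grasp point. The pads swing forward as they close: fully open they stand 13 mm farther back than shut.
Start: joints at [-1.178, 0.3, 1.521, -0, 1.321, -0.067], TCP at [0.244, -0.493, 0.231] pointing down, gripper open.
Joint ranges: [-3.03, 3.03], [-0.79, 2.21], [0.23, 2.52], [-1.04, 4.18], [0, 3.07], [-2.55, 2.55]. Speed limits (rad/s): [2.22, 2.22, 2.57, 3.14, 3.14, 3.14].

## Interface

Orientations are given as a rotation vector (axis times angle).
In Python, from workcell import manip gives the robot as it stands.
- The arm moves only by the tool step_arm, never from a script. Its argument "rows" is a list of rows, each a list of 2 entries, a list of its own where there are three numbers: the shift along the tool's x, y, z in mm, then the turn about the tool's z in rad. In form: [[[dx, dy, dz], twist], ...]. A call has 1 to 5 rows; each row shifts and turns the commanded pose from where the row before left it, along the tool's axes as they then stand; what a row does not reach is not made up. A row lasts 1/8 s, in which the tool goes at most 62.5 mm and 10.7 degrees, less where a joint would pass 70% of its speed; a pose out of reach is approached as far as the arm can. A call with a gripper value outside its range is refused whole. "jaw" is the closure, from 0 (fully open) to 1 (shut), set as the call begins (left out, the last holds). The fingers move at their own pace and stop on an object; "grip_force" is the grip in N (left out, the last holds). Time passes only in rows, so rows that do not move let the fingers close. It gives the time, the measured TCP pose, the force, the opening and the grip force at its end, in the units of the state.
- manip.state(): the state, without advancing time (a new reading comes with each control period).
- manip.capture(name): name is "side" or "top"; returns a dict with "image" (420x560x3 uint8, red, green, blue), "intrinsics" (3x3 intrinsics, pixels), "position" and "attitude" of the camera in the world. Camera axes: x right, y up, looking along -z (the intrinsics and any distortion apply to the point x, -y, -z); pixel columns grow to the right and rows downward; lengths in m; the calibration is good to about 2 mm. A picture is of the moment at which its call begins. There is no depth.
- manip.sign_off(): hands the job in; it is judged then, once.
The state is a dict: "t": time; "joint_pos": joint angles; "dq": joint speeds; "effort": joint torques, N m; "eef_pos": TCP position; "tool_rot": TCP orientation; "ft_force": force on the tool from outside, world axes, zero at the start; "moment": the same for the moment, N m; "width": opening from 0.0 (shut) to 1.0 (fully open); "grip_force": force on a finger pad.
Only numpy, scipy, OpenCV 4.12 (cv2) and the standard library are available. Lean on these libraries where they do the work, as an engineer would, in place of code of your own. Each camera call takes 0.05 s, during which the arm holds its last target. There are 200 camera calls.

## Working session

There is one attempt and no reset: what is moved stays moved. The work goes in short steps, Python scripts to look and compute and a tool call to move; the robot and the scene stay as the last step left them, time stands still between calls to the robot, and variables do not carry over. Pictures are saved under pics/ and viewed, at most 10 in all, crops included, and the job is handed in when it is done.

Besides the shell and the picture viewer there is one more tool, called after ">>>" as name(argument=value, ...) on one line, values as JSON. step_arm: Moves the arm, as the interface text tells. Its arguments: {"type":"object","properties":{"rows":{"type":"array"},"jaw":{"type":"number"},"grip_force":{"type":"number"}},"required":["rows"]}

```bash
mkdir -p pics
cat > h.py <<'E'
from workcell import manip
import numpy as np, cv2, pickle
from scipy.spatial.transform import Rotation as R
def snap(n,tag):
    c=manip.capture(n); cv2.imwrite(f'pics/{tag}.png',c['image'][:,:,::-1]); pickle.dump(c,open(f'pics/{tag}.pkl','wb')); return c
def att(c):
    a=np.array(c['attitude'],float)
    return a if a.shape==(3,3) else R.from_rotvec(a).as_matrix() if a.size==3 else R.from_quat(a).as_matrix()
def ray(c,u,v):
    d=np.linalg.inv(c['intrinsics'])@[u,v,1]; return np.array(c['position']),att(c)@(d*[1,-1,-1])
def onplane(c,u,v,z):
    p,d=ray(c,u,v); return p+d*(z-p[2])/d[2]
def proj(c,P):
    q=att(c).T@(np.array(P)-c['position']); q=q*[1,-1,-1]; q=c['intrinsics']@q; return q[:2]/q[2]
E
python3 - <<'E'
from h import *
for n in('top','side'):
    c=snap(n,n+'0'); print({k:v for k,v in c.items() if k!='image'})
a=cv2.imread('pics/top0.png');
print(manip.state())
E
```

```text
{'intrinsics': array([[404.97231377,   0.        , 280.6041723 ],
       [  0.        , 404.97231377, 201.74298803],
       [  0.        ,   0.        ,   1.        ]]), 'position': array([ 0.44548088, -0.18254886,  0.91867938]), 'attitude': array([ 0.11743406, -0.14717792, -1.53704191])}
{'intrinsics': array([[384.22841043,   0.        , 280.73397588],
       [  0.        , 384.22841043, 213.56709353],
       [  0.        ,   0.        ,   1.        ]]), 'position': array([0.17707681, 0.45249132, 0.4274407 ]), 'attitude': array([ 0.43726651, -1.41102457, -2.23222895])}
{'t': 0.1, 'joint_pos': array([-1.17761054e+00,  3.00409383e-01,  1.52154295e+00,  7.42625222e-06,
        1.32069550e+00, -6.66504808e-02]), 'dq': array([-1.07936685e-03, -1.17867022e-03, -2.46686558e-03,  9.27359540e-04,
        2.57729618e-05, -1.07200842e-03]), 'effort': array([ 2.90364995e-03, -5.44373631e+01, -3.62371588e+01,  1.29582386e-05,
        3.00326647e-03,  6.24945028e-05]), 'eef_pos': array([ 0.24398128, -0.49268024,  0.2307713 ]), 'tool_rot': array([-3.05790757e+00, -7.15721730e-01,  2.58175792e-04]), 'ft_force': array([-1.2545858 , -0.30921746, -0.72512068]), 'moment': array([-0.0273272 , -0.00416515,  0.01012375]), 'grip_force': 0.0, 'width': 1.0024485078976126}
```

View pics/top0.png

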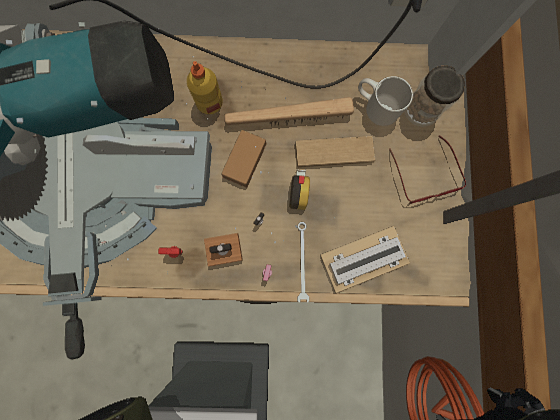

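View pics/side0.png

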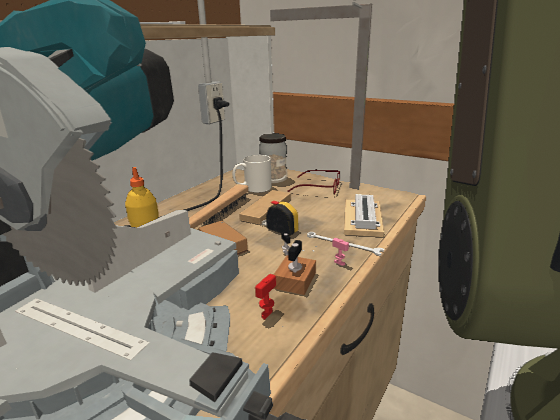

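Candidates in the top view: black bar post in the holder (222,250), small black one on the bench (258,219), red (170,251), pink (267,272). By the description it is the larger black one, in the holder. I'll check it in a crop and measure.

Run:
```python
from h import *
c=pickle.load(open('pics/top0.pkl','rb')); s=pickle.load(open('pics/side0.pkl','rb'))
im=c['image'][:,:,::-1].copy()
a=cv2.resize(im[200:310,180:420],(800,367),interpolation=cv2.INTER_CUBIC)
b=cv2.resize(s['image'][:,:,::-1][180:300,240:400],(300,225),interpolation=cv2.INTER_CUBIC)
o=np.zeros((600,800,3),np.uint8);o[:367]=a;o[370:595,:300]=b
cv2.imwrite('pics/crop0.png',o)
hsv=cv2.cvtColor(im,cv2.COLOR_BGR2HSV)
def rep(name,m,box,z):
    x0,y0,x1,y1=box; k=np.zeros(m.shape,np.uint8);k[y0:y1,x0:x1]=m[y0:y1,x0:x1]
    k=k.astype(np.uint8)
    n,l,st,_=cv2.connectedComponentsWithStats(k); i=1+np.argmax(st[1:,4])
    cs,_=cv2.findContours((l==i).astype(np.uint8),cv2.RETR_EXTERNAL,cv2.CHAIN_APPROX_NONE)
    q=cv2.boxPoints(cv2.minAreaRect(np.vstack(cs)))
    ctr=q.mean(0)
    W=np.array([onplane(c,*p,z)[:2] for p in q]); e=[W[1]-W[0],W[2]-W[1]]
    L=max(e,key=np.linalg.norm); print(name,'px',ctr.round(1),'area',st[i,4],'ctr',W.mean(0).round(4),'size',[round(float(np.linalg.norm(v)),4) for v in e],'long axis deg',np.degrees(np.arctan2(L[1],L[0])).round(1)); print(q.round(1).tolist())
V=hsv[...,2];S=hsv[...,1];H=hsv[...,0]
print('hold',hsv[262,215],hsv[240,215],'bench',hsv[280,230],'slot',hsv[258,365],'alu',hsv[250,365],'ply',hsv[285,340],'grip',hsv[248,222])
rep('grip',V<60,(204,232,244,270),.078)
rep('holder',(S>125)|(V<60),(195,225,250,275),.03)
rep('slot',V<110,(320,225,412,292),.035)
rep('track',(S<60),(318,225,412,292),.035)
rep('small',V<60,(248,208,268,232),.0)
```

```text
hold [ 14 138 150] [ 13 133 152] bench [ 17  75 130] slot [  0   2 115] alu [ 23   6 172] ply [ 18  89 174] grip [ 14  26 128]
grip px [225.2 247.5] area 58 ctr [ 0.4902 -0.085 ] size [0.0233, 0.0135] long axis deg -78.8
[[219.0, 245.1999969482422], [230.1999969482422, 243.3000030517578], [231.3000030517578, 249.8000030517578], [220.10000610351562, 251.60000610351562]]
holder px [222.7 249.4] area 872 ctr [ 0.4886 -0.0744] size [0.0751, 0.0608] long axis deg -78.8
[[203.39999389648438, 238.39999389648438], [237.5, 232.8000030517578], [242.10000610351562, 260.29998779296875], [208.0, 266.0]]
slot px [367.6 259.8] area 355 ctr [ 0.4751 -0.3901] size [0.1471, 0.0119] long axis deg -67.1
[[335.6000061035156, 269.6000061035156], [397.5, 244.8000030517578], [399.6000061035156, 250.0], [337.70001220703125, 274.70001220703125]]
track px [367.1 259.7] area 1810 ctr [ 0.4755 -0.389 ] size [0.1632, 0.0678] long axis deg -67.2
[[327.0, 258.5], [395.5, 231.39999389648438], [407.1000061035156, 260.79998779296875], [338.70001220703125, 287.8999938964844]]
small px [258.7 218.8] area 38 ctr [ 0.5617 -0.1489] size [0.0293, 0.0092] long axis deg -34.6
[[253.1999969482422, 222.6999969482422], [260.8999938964844, 212.39999389648438], [264.1000061035156, 214.8000030517578], [256.3999938964844, 225.10000610351562]]
```

View pics/crop0.png

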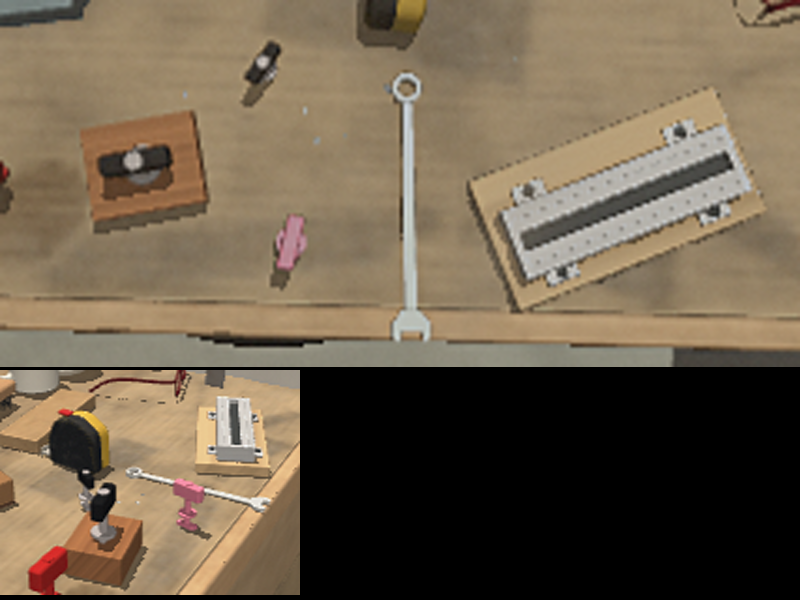

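The crop confirms it: the black-bar post stands in the brown holder (bar from (209.7,249.2) to (231.6,246.5) px in the full image). The other black one is smaller and lies on the bench. The track slot is visible as a dark line from (336,272) to (398,247).

```bash
cat >> h.py <<'E'
def go(x,y,z,yaw=None,pose=None):
    """tool-frame shift (mm) to world xyz, then twist (rad, + = clockwise) to tool-x yaw deg"""
    s=manip.state(); Rm=R.from_rotvec(s['tool_rot']).as_matrix()
    print('pos',s['eef_pos'].round(4),'shift',(1e3*Rm.T@(np.array([x,y,z])-s['eef_pos'])).round(1),'tilt',Rm[:,2].round(4))
    y0=np.degrees(np.arctan2(Rm[1,0],Rm[0,0]))
    if yaw is not None: print('yaw',y0.round(2),'twist',-np.radians(yaw-y0).round(4))
E
python3 - <<'E'
from h import *
c=pickle.load(open('pics/top0.pkl','rb')); s=pickle.load(open('pics/side0.pkl','rb'))
print('grip ctr',onplane(c,220.6,247.9,.078),'cap',onplane(c,219.9,248,.08))
for z in(.078,.03): print(z,[onplane(c,*p,z)[:2].round(4) for p in((209.7,249.2),(231.6,246.5))])
h=np.array([.4886,-.0744,.078]);print('holder ctr at grip height proj top',proj(c,h),'side',proj(s,h))
# slot line from both views
def line(cam,box,thr):
    x0,y0,x1,y1=box; g=cv2.cvtColor(cam['image'],cv2.COLOR_RGB2GRAY)
    m=(g[y0:y1,x0:x1]<thr).astype(np.uint8); n,l,st,ce=cv2.connectedComponentsWithStats(m); i=1+np.argmax(st[1:,4])
    v,u=np.nonzero(l==i); print('bbox',u.min()+x0,v.min()+y0,u.max()+x0,v.max()+y0,len(u))
    P=np.array([onplane(cam,a+x0,b+y0,.035)[:2] for a,b in zip(u,v)]); mu=P.mean(0); w,V=np.linalg.eigh(np.cov((P-mu).T)); d=V[:,1]; d=-d if d[1]>0 else d
    n_=np.array([-d[1],d[0]]); q=(P-mu)@n_; t=(P-mu)@d
    mid=(t.min()+t.max())/2
    print('mean',mu.round(4),'mid',(mu+mid*d).round(4),'deg',np.degrees(np.arctan2(d[1],d[0])).round(2),'width',np.ptp(q).round(4),'len',np.ptp(t).round(4),'offset normal from (.4751,-.39)',((mu-[.4751,-.39])@n_).round(4))
line(c,(330,238,405,285),125); line(s,(355,190,380,232),100)
go(.4886,-.076,.20,101.2)
E
```

```text
grip ctr [ 0.4890104 -0.0756893  0.078    ] cap [ 0.48866091 -0.07452088  0.08      ]
0.078 [array([ 0.4857, -0.0535]), array([ 0.4925, -0.0981])]
0.03 [array([ 0.488 , -0.0461]), array([ 0.4952, -0.0933])]
holder ctr at grip height proj top [219.96228679 248.08187638] side [295.92555496 244.85770378]
bbox 336 245 399 274 394
mean [ 0.4752 -0.3901] mid [ 0.4751 -0.3899] deg -67.06 width 0.0124 len 0.1482 offset normal from (.4751,-.39) 0.0
bbox 363 198 367 219 90
mean [ 0.4723 -0.3812] mid [ 0.4731 -0.3831] deg -67.14 width 0.01 len 0.1273 offset normal from (.4751,-.39) 0.0008
pos [ 0.244  -0.4927  0.2308] shift [ 404.1 -264.8   31.1] tilt [-4.e-04  1.e-03 -1.e+00]
yaw 26.35 twist -1.3064
```

>>> step_arm(rows=[[[45,-29.5,0],0],[[45,-29.5,0],0],[[45,-29.5,0],0],[[45,-29.5,0],0],[[45,-29.5,0],0]], jaw=0)

```text
t: 0.72
eef_pos: [0.3807, -0.2592, 0.2312]
tool_rot: [-3.059, -0.716, 0.0]
ft_force: [1.2, -1.1, 0.4]
width: 0.997
grip_force: 0.0
```

>>> step_arm(rows=[[[45,-29.5,0],0],[[45,-29.5,0],0],[[45,-29.5,10],0],[[44,-28.8,21],0],[[0,0,0],-0.16]])

```text
t: 1.35
eef_pos: [0.4889, -0.0734, 0.1984]
tool_rot: [-2.987, -0.966, 0.004]
ft_force: [-0.2, -0.9, 0.2]
width: 0.996
grip_force: 0.0
```

>>> step_arm(rows=[[[0,0,0],-0.16],[[0,0,0],-0.16],[[0,0,0],-0.16],[[0,0,0],-0.16],[[0,0,0],-0.16]])

```text
t: 1.98
eef_pos: [0.4885, -0.0762, 0.2]
tool_rot: [-2.377, -2.053, 0.001]
ft_force: [0.6, 0.2, -0.3]
width: 0.995
grip_force: 0.0
```

>>> step_arm(rows=[[[0,0,0],-0.16],[[0,0,0],-0.16],[[0,0,0],0],[[0,0,0],0],[[0,0,0],0]])

```text
t: 2.6
eef_pos: [0.4886, -0.0763, 0.2002]
tool_rot: [-2.028, -2.399, 0.0]
ft_force: [-0.6, 0.2, 0.5]
width: 1.0
grip_force: 0.0
```

```bash
python3 -c "
from h import *
go(.4888,-.0752,.048,101)"
```

```text
pos [ 0.4886 -0.0763  0.2002] shift [  1.    0.4 152.2] tilt [-1.e-04  1.e-04 -1.e+00]
yaw 99.56 twist -0.0251
```

>>> step_arm(rows=[[[1,0.4,40],-0.018],[[0,0,40],0],[[0,0,30],0],[[0,0,20],0],[[0,0,12],0]])

```text
t: 3.22
eef_pos: [0.4886, -0.0752, 0.0574]
tool_rot: [-2.005, -2.417, 0.001]
ft_force: [-0.1, 0.2, 0.1]
width: 1.0
grip_force: 0.0
```

>>> step_arm(rows=[[[0,0,10],0],[[0,0,0],0],[[0,0,0],0],[[0,0,0],0]])

```text
t: 3.72
eef_pos: [0.4891, -0.0753, 0.0489]
tool_rot: [2.004, 2.418, 0.001]
ft_force: [0.3, 1.1, -0.2]
width: 0.998
grip_force: 0.0
```

```bash
python3 -c "
from h import *
c=snap('side','side1');snap('top','top1')
im=c['image'][:,:,::-1]
t=cv2.imread('pics/top1.png')
o=np.hstack([cv2.resize(im[180:300,230:370],(400,343),interpolation=cv2.INTER_CUBIC),cv2.resize(t[190:310,160:300],(400,343),interpolation=cv2.INTER_CUBIC)])
cv2.imwrite('pics/c1.png',o);print(manip.state()['eef_pos'],manip.state()['ft_force'])"
```

```text
[ 0.48900926 -0.07526803  0.04864748] [-0.1380428   0.76274972 -0.29946393]
```

View pics/c1.png

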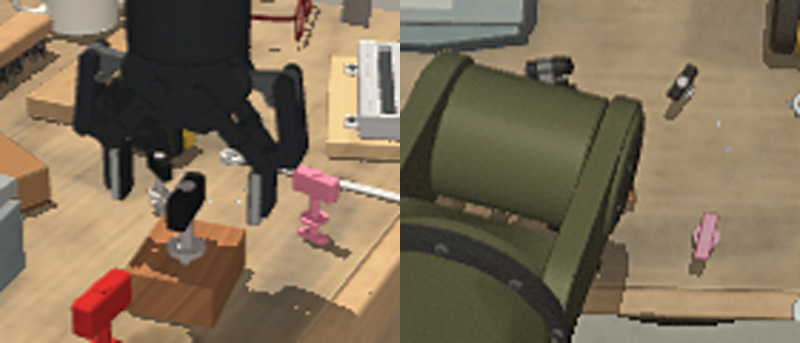

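The post stands between the open fingers (side crop: bar at (187,200), pads at (118,175) and (258,195)). I'll close.

>>> step_arm(rows=[[[0,0,0],0],[[0,0,0],0],[[0,0,0],0],[[0,0,0],0],[[0,0,0],0]], jaw=1, grip_force=30)

```text
t: 4.45
eef_pos: [0.4887, -0.0752, 0.0482]
tool_rot: [-2.004, -2.419, 0.0]
ft_force: [-0.0, -0.5, -1.2]
width: 0.16
grip_force: 34.7
```

>>> step_arm(rows=[[[0,0,0],0],[[0,0,0],0],[[0,0,0],0],[[0,0,0],0],[[0,0,0],0]])

```text
t: 5.08
eef_pos: [0.4888, -0.0752, 0.0483]
tool_rot: [-2.004, -2.419, 0.0]
ft_force: [0.3, 1.3, -0.8]
width: 0.153
grip_force: 34.7
```

>>> step_arm(rows=[[[0,0,0],0],[[0,0,0],0]], grip_force=70)

```text
t: 5.32
eef_pos: [0.4888, -0.0752, 0.0483]
tool_rot: [-2.004, -2.419, 0.0]
ft_force: [0.2, -1.0, -0.6]
width: 0.152
grip_force: 71.8
```

>>> step_arm(rows=[[[0,0,-5],0],[[0,0,-10],0],[[0,0,-15],0],[[0,0,-30],0],[[0,0,-40],0]])

```text
t: 5.95
eef_pos: [0.4884, -0.0752, 0.1498]
tool_rot: [-2.004, -2.419, 0.001]
ft_force: [0.7, -0.5, -1.4]
width: 0.154
grip_force: 71.9
```

>>> step_arm(rows=[[[0,0,-30],0],[[0,0,0],0],[[0,0,0],0]])

```text
t: 6.32
eef_pos: [0.4884, -0.0751, 0.1778]
tool_rot: [-2.004, -2.419, 0.001]
ft_force: [-0.5, 0.0, -1.2]
width: 0.15
grip_force: 72.0
```

```bash
python3 -c "
from h import *
c=snap('side','side2'); im=c['image'][:,:,::-1]
cv2.imwrite('pics/c2.png',cv2.resize(im[120:300,220:400],(600,600),interpolation=cv2.INTER_CUBIC))
go(.4751,-.39,.12,112.9); print(manip.state()['ft_force'])"
```

```text
pos [ 0.4883 -0.0751  0.1774] shift [-307.   -71.4   57.3] tilt [-1.6e-03  3.0e-04 -1.0e+00]
yaw 100.71 twist -0.2127
[-0.05522363 -0.06250135 -1.1122449 ]
```

View pics/c2.png

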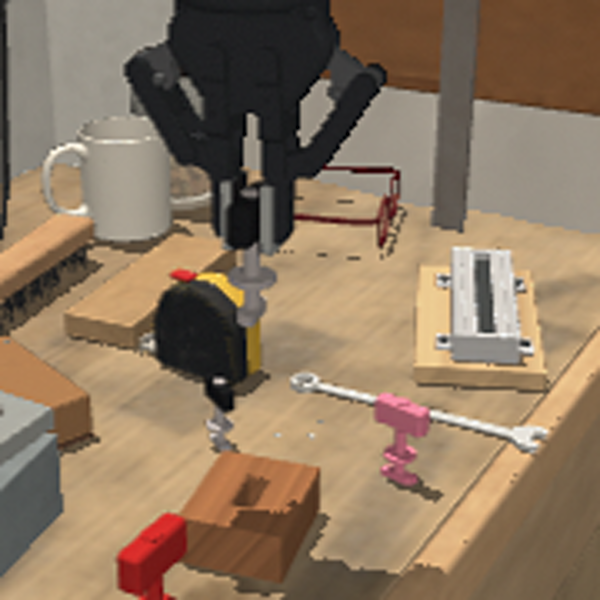

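Post held clear of the holder (stem and head at crop (252,300)), upright. Carry to the track.

>>> step_arm(rows=[[[-30,-7,0],0],[[-45,-10.5,0],0],[[-45,-10.5,0],0],[[-45,-10.5,0],0],[[-45,-10.5,0],0]])

```text
t: 7.0
eef_pos: [0.4791, -0.292, 0.1771]
tool_rot: [-2.003, -2.418, 0.0]
ft_force: [1.2, -0.1, -1.2]
width: 0.153
grip_force: 72.0
```

>>> step_arm(rows=[[[-45,-10.5,0],0],[[-32,-7.4,20],0],[[-20,-4.5,20],0],[[0,0,17],-0.107],[[0,0,10],-0.107]])

```text
t: 7.62
eef_pos: [0.4749, -0.3898, 0.1087]
tool_rot: [-1.729, -2.619, -0.001]
ft_force: [0.5, 0.4, -1.7]
width: 0.153
grip_force: 71.9
```

>>> step_arm(rows=[[[0,0,0],0],[[0,0,0],0],[[0,0,0],0]])

```text
t: 8.0
eef_pos: [0.4759, -0.3902, 0.1117]
tool_rot: [1.736, 2.618, -0.0]
ft_force: [-0.1, -0.5, -1.0]
width: 0.151
grip_force: 71.9
```

```bash
python3 -c "
from h import *
go(.4751,-.39,.085,112.9); print(manip.state()['ft_force'])
c=snap('side','side3'); im=c['image'][:,:,::-1]
snap('top','top3')
p=manip.state()['eef_pos']
for dz in(-.038,-.032,-.016,0): print(dz,proj(c,p+[0,0,dz]))
cv2.imwrite('pics/c3.png',cv2.resize(im[150:240,320:420],(660,594),interpolation=cv2.INTER_CUBIC))"
```

```text
pos [ 0.4759 -0.3902  0.1117] shift [ 0.5 -0.7 26.7] tilt [ 4.e-04 -4.e-04 -1.e+00]
yaw 112.9 twist 0.0001
[-0.07880284 -0.54078729 -0.96071446]
-0.038 [366.06916325 192.12474199]
-0.032 [366.2474531  189.83256323]
-0.016 [366.72766271 183.65876086]
0 [367.21493165 177.39420035]
```

View pics/c3.png

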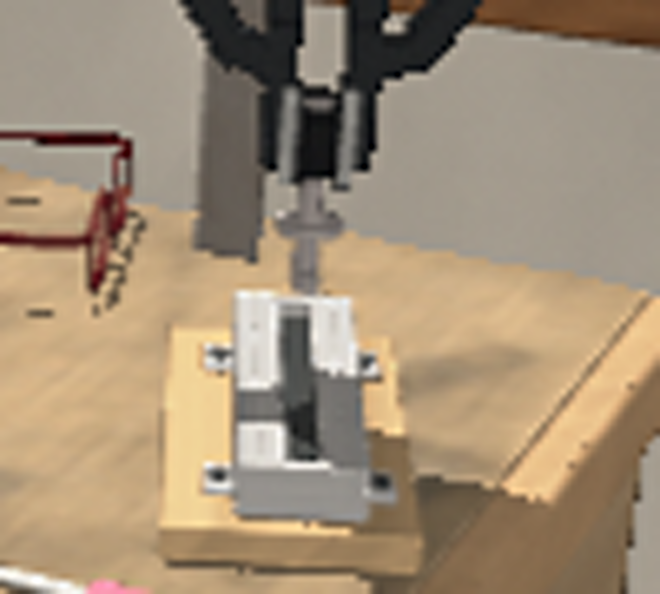

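Picture: collar at (366.8,183.6) px and head at (365.9,192.4), matching the projected tool axis to within half a pixel. The slot runs directly below and in line. I'll descend to just above the lips, then feel.

>>> step_arm(rows=[[[0,-0.4,15],0],[[0,0,12],0],[[0,0,6],0],[[0,0,3],0],[[0,0,0],0]])

```text
t: 8.72
eef_pos: [0.4754, -0.3903, 0.0752]
tool_rot: [-1.735, -2.619, -0.0]
ft_force: [0.6, 0.7, -0.6]
width: 0.154
grip_force: 71.9
```

>>> step_arm(rows=[[[0,0,0.8],0],[[0,0,0.8],0],[[0,0,0.8],0],[[0,0,0],0]])

```text
t: 9.22
eef_pos: [0.4754, -0.3903, 0.0728]
tool_rot: [-1.734, -2.619, -0.0]
ft_force: [0.3, -0.6, -1.9]
width: 0.149
grip_force: 71.9
```

>>> step_arm(rows=[[[0,0,0.6],0],[[0,0,0],0],[[0,0,0.6],0],[[0,0,0],0]])

```text
t: 9.72
eef_pos: [0.4754, -0.3903, 0.0716]
tool_rot: [-1.734, -2.619, -0.0]
ft_force: [-0.2, -0.2, -0.8]
width: 0.15
grip_force: 71.9
```

No contact, so it may be in the slot. I'll go on gently.

>>> step_arm(rows=[[[0,0,0.8],0],[[0,0,0],0],[[0,0,0.8],0],[[0,0,0],0]])

```text
t: 10.22
eef_pos: [0.4753, -0.3903, 0.07]
tool_rot: [-1.734, -2.619, -0.0]
ft_force: [0.5, 0.3, -0.9]
width: 0.148
grip_force: 71.9
```

>>> step_arm(rows=[[[0,0,0.8],0],[[0,0,0],0],[[0,0,0.8],0],[[0,0,0],0]])

```text
t: 10.72
eef_pos: [0.4754, -0.3903, 0.0684]
tool_rot: [-1.734, -2.619, 0.0]
ft_force: [-0.3, -0.1, -1.9]
width: 0.15
grip_force: 71.9
```

>>> step_arm(rows=[[[0,0,0.8],0],[[0,0,0],0],[[0,0,0.8],0],[[0,0,0],0]])

```text
t: 11.22
eef_pos: [0.4753, -0.3903, 0.0668]
tool_rot: [-1.734, -2.619, -0.0]
ft_force: [0.5, -0.5, -0.8]
width: 0.152
grip_force: 71.9
```

The head is in the slot, about 6 mm below the top with no side force. Next I'll press onto the strip.

>>> step_arm(rows=[[[0,0,0.8],0],[[0,0,0],0],[[0,0,0.8],0],[[0,0,0],0]])

```text
t: 11.72
eef_pos: [0.4754, -0.3904, 0.0655]
tool_rot: [1.734, 2.619, -0.0]
ft_force: [-0.2, -0.9, 2.5]
width: 0.156
grip_force: 72.5
```

>>> step_arm(rows=[[[0,0,0.8],0],[[0,0,0],0],[[0,0,0.8],0],[[0,0,0],0]])

```text
t: 12.22
eef_pos: [0.4755, -0.3904, 0.0638]
tool_rot: [1.734, 2.619, -0.0]
ft_force: [-0.8, -0.1, 4.2]
width: 0.147
grip_force: 72.7
```

>>> step_arm(rows=[[[0,0,0.8],0],[[0,0,0],0],[[0,0,0.8],0],[[0,0,0],0]])

```text
t: 12.72
eef_pos: [0.4755, -0.3904, 0.0623]
tool_rot: [1.734, 2.619, -0.0]
ft_force: [-0.8, -0.6, 6.0]
width: 0.15
grip_force: 73.0
```

>>> step_arm(rows=[[[0,0,1.2],0],[[0,0,0],0],[[0,0,0],0]])

```text
t: 13.1
eef_pos: [0.4755, -0.3904, 0.0613]
tool_rot: [1.734, 2.619, -0.0]
ft_force: [-1.5, 0.4, 7.7]
width: 0.152
grip_force: 73.2
```

>>> step_arm(rows=[[[0,0,0],0.08],[[0,0,0],0.08],[[0,0,0],0.08],[[0,0,0],0.08],[[0,0,0],0]])

```text
t: 13.72
eef_pos: [0.4755, -0.3906, 0.0613]
tool_rot: [2.13, 2.308, -0.0]
ft_force: [-0.8, -0.5, 7.7]
width: 0.152
grip_force: 73.2
```

```bash
python3 -c "
from h import *
go(.4755,-.3904,.061,22.9);s=manip.state();print(s['ft_force'],s['moment'])"
```

```text
pos [ 0.4755 -0.3906  0.0613] shift [0.2 0.  0.3] tilt [ 5.e-04 -6.e-04 -1.e+00]
yaw 94.57 twist 1.251
[-0.82272663 -0.53875681  7.66227575] [ 0.08001455  0.17189722 -0.02790896]
```

It turns freely. I'll go on to about 90°.

>>> step_arm(rows=[[[0,0,0],0.1],[[0,0,0],0.1],[[0,0,0],0.1],[[0,0,0],0.1],[[0,0,0],0]])

```text
t: 14.35
eef_pos: [0.4755, -0.3905, 0.0613]
tool_rot: [2.547, 1.838, 0.0]
ft_force: [-0.5, -0.5, 7.1]
width: 0.152
grip_force: 73.2
```

>>> step_arm(rows=[[[0,0,0],0.1],[[0,0,0],0.1],[[0,0,0],0.1],[[0,0,0],0.1],[[0,0,0],0]])

```text
t: 14.98
eef_pos: [0.4756, -0.3904, 0.0613]
tool_rot: [2.861, 1.296, 0.001]
ft_force: [-1.0, 1.2, 7.3]
width: 0.15
grip_force: 73.2
```

```bash
python3 -c "
from h import *
go(.4755,-.3904,.061,22.9);s=manip.state();print(s['ft_force'],s['moment'])"
```

```text
pos [ 0.4756 -0.3904  0.0613] shift [-0.  -0.1  0.3] tilt [ 6.e-04 -5.e-04 -1.e+00]
yaw 48.72 twist 0.4506
[-0.98302187  1.22587035  7.26066715] [ 0.12220887  0.08445336 -0.04672388]
```

>>> step_arm(rows=[[[0,0,0],0.1],[[0,0,0],0.1],[[0,0,0],0.1],[[0,0,0],0.1],[[0,0,0],0]])

```text
t: 15.6
eef_pos: [0.4751, -0.3902, 0.0611]
tool_rot: [-3.062, -0.701, 0.001]
ft_force: [-3.4, 2.1, 7.6]
width: 0.154
grip_force: 73.2
```

>>> step_arm(rows=[[[0,0,0],0.05],[[0,0,0],0],[[0,0,0],0]])

```text
t: 15.98
eef_pos: [0.475, -0.3902, 0.061]
tool_rot: [-3.078, -0.627, 0.001]
ft_force: [-4.3, 2.2, 7.2]
width: 0.15
grip_force: 73.3
```

```bash
python3 -c "
from h import *
go(.4755,-.3904,.061,22.9);s=manip.state();print(s['ft_force'],s['moment'])"
```

```text
pos [ 0.475  -0.3902  0.061 ] shift [ 0.4  0.4 -0. ] tilt [-1.e-03  5.e-04 -1.e+00]
yaw 23.02 twist 0.0021
[-4.33456068  2.22460077  7.18535424] [ 0.46457514  0.93365366 -0.00620655]
```

Turned 90°, with a mild side force of about 5 N as the head centres itself in the channel. I'll ease that, let the strip lift the head to the lips, then open.

>>> step_arm(rows=[[[-0.4,-0.4,0],0],[[0,0,0],0],[[0,0,-0.7],0],[[0,0,-0.7],0],[[0,0,0],0]])

```text
t: 16.6
eef_pos: [0.4748, -0.3901, 0.0623]
tool_rot: [-3.078, -0.627, 0.0]
ft_force: [-1.6, 1.3, 5.8]
width: 0.15
grip_force: 72.9
```

>>> step_arm(rows=[[[0,0,0],0],[[0,0,0],0]], grip_force=20)

```text
t: 16.85
eef_pos: [0.4748, -0.3901, 0.0623]
tool_rot: [-3.078, -0.627, 0.0]
ft_force: [-1.7, 1.2, 5.4]
width: 0.149
grip_force: 72.9
```

```bash
python3 -c "
from h import *
go(.4755,-.3904,.0625,22.9);s=manip.state();print(s['ft_force'],s['moment'])"
```

```text
pos [ 0.4748 -0.3901  0.0623] shift [ 0.5  0.6 -0.2] tilt [-1.e-04  1.e-04 -1.e+00]
yaw 23.02 twist 0.0021
[-1.74685685  1.23701934  5.35005792] [0.20725902 0.32228043 0.01808723]
```

>>> step_arm(rows=[[[0,0,-0.4],0],[[0,0,0],0],[[0,0,0],0]])

```text
t: 17.23
eef_pos: [0.4748, -0.3901, 0.0627]
tool_rot: [-3.078, -0.627, 0.0]
ft_force: [-2.0, 1.3, 4.7]
width: 0.155
grip_force: 72.8
```

>>> step_arm(rows=[[[0,0,0],0],[[0,0,0],0],[[0,0,0],0],[[0,0,0],0],[[0,0,0],0]], jaw=0.4)

```text
t: 17.85
eef_pos: [0.4749, -0.3901, 0.0626]
tool_rot: [-3.078, -0.627, 0.0]
ft_force: [0.2, -0.4, -0.6]
width: 0.602
grip_force: 0.0
```

>>> step_arm(rows=[[[0,0,-5],0],[[0,0,-15],0],[[0,0,-30],0],[[0,0,-50],0],[[0,0,-50],0]])

```text
t: 18.48
eef_pos: [0.4747, -0.39, 0.2154]
tool_rot: [3.078, 0.627, 0.001]
ft_force: [-0.4, 1.2, 0.9]
width: 0.6
grip_force: 0.0
```

>>> step_arm(rows=[[[-50,20,0],0],[[-50,20,0],0],[[-50,20,0],0],[[0,0,0],0],[[0,0,0],0]])

```text
t: 19.1
eef_pos: [0.3605, -0.5038, 0.2135]
tool_rot: [3.078, 0.626, 0.001]
ft_force: [-0.4, 0.9, 0.2]
width: 0.602
grip_force: 0.0
```

```bash
python3 -c "
from h import *
c=snap('side','side4'); t=snap('top','top4')
a=c['image'][:,:,::-1][150:250,310:430];b=t['image'][:,:,::-1][200:310,290:422]
cv2.imwrite('pics/c4.png',np.hstack([cv2.resize(x,(400,333),interpolation=cv2.INTER_CUBIC) for x in(a,b)]))
p=np.array([.4750,-.3902,.025]);print('expected side head/collar/griptop',[proj(c,p+[0,0,z]).round(1) for z in(.022,.068)],'top',[proj(t,p+[0,0,z]).round(1) for z in(.022,.068)])
print(manip.state()['eef_pos'],manip.state()['ft_force'])"
```

```text
expected side head/collar/griptop [array([365.6, 202.2]), array([367. , 184.7])] top [array([369.2, 259.6]), array([374.5, 258.9])]
[ 0.36116358 -0.50322905  0.21319618] [-0.80917086 -0.18532496 -0.31115333]
```

View pics/c4.png

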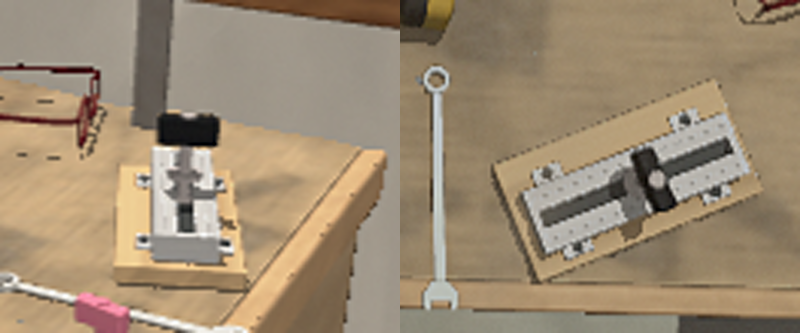

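The picture shows the post upright in mid-track. Its bar lies across the slot (side crop (188,128), top crop (655,180)) with its top at the expected height for a locked head. The wrench and tape measure have not moved.

```bash
python3 -c "
from h import *
print(manip.sign_off())"
```

```text
the job is handed in; nothing more can be done
None
```

The stop post is locked in the T-track near its middle, turned a quarter turn clockwise and released; the job is handed in, at about 19 s on the robot's clock.

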